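# Set the router lift to its tall setting pin

## Robot

A 7-joint arm with a two-finger parallel gripper is mounted at the origin on the work surface. World frame = base frame: x ahead of the robot, y to its left, z up, the work surface at z = 0. Lengths are in m, angles in rad, forces in N, time in s.
With the tool pointing down it reaches from about 0.4 to 0.85 m from the base axis. Payload 10.4 kg.
Tool frame: the origin (TCP) lies at the very end of the fingers, on their centre line; the grasp point (between the pads) lies 19 mm behind it; z points along the fingers, y is the line along which they close (so a half turn about z gives the same grasp; the last joint's range is limited). The gripper opens to 87 mm and grips with 3 to 60 N. Pads are 19 mm wide; open, the fingers measure 117 mm over their backs; the gripper's body (75 mm by 190 mm) begins 51 mm behind the grasp point.
Start: joints at [-1.212, 0.332, -0.065, 1.46, 0.022, 1.35, -0.088], TCP at [0.233, 0.58, 0.223] pointing down, gripper open.
Joint ranges: [-2.6, 2.6], [-0.5, 2.12], [-1.47, 1.34], [0.16, 2.42], [-1.27, 4.41], [0.06, 2.06], [-2.6, 2.6]. Speed limits (rad/s): [2.22, 2.22, 2.79, 2.79, 3.14, 3.14, 3.14].

## Interface

Orientations are given as a unit quaternion [x, y, z, w].
In Python, from bench import r gives the robot as it stands.
- The arm moves only by the shell command python3 -m crank 'ROWS' [FORCE]. ROWS is JSON, a list that holds one entry, the list of rows, each a list of 5 numbers: the shift along the tool's x, y, z in mm, then the turn about the tool's z in degrees, then the opening, from -1 (shut) to 1 (fully open). A call has 1 to 20 rows; each row is the pose to reach, as a shift and turn from the pose commanded when the call began, along the tool's axes at that moment; what a row does not reach only later rows make up. A row lasts 1/10 s, in which the tool goes at most 50 mm and 8.59 degrees, less where a joint would pass 70% of its speed; a pose out of reach is approached as far as the arm can. A call with a gripper value outside its range is refused whole. The fingers move at their own pace and stop on an object; FORCE is the grip in N (left out, the last holds). Time passes only in rows, so rows that repeat a pose let the fingers close. It gives the time, the measured TCP pose, the force, the opening and the grip force at its end, in the units of the state.
- r.read_state(): the state, without advancing time (a new reading comes with each control period).
- r.camera(name): name is "scene" or "top"; returns a dict with "image" (420x560x3 uint8, red, green, blue), "vfov" (degrees; the focal length in pixels is half the picture's height over the tangent of half this angle, whatever the lens; pixels are square), "cx", "cy" (the principal point, pixels), "eye" and "attitude" of the camera in the world. Camera axes: x right, y down, z forward; pixel columns grow to the right and rows downward; lengths in m; the calibration is good to about 2 mm. A picture is of the moment at which its call begins. There is no depth.
- r.close_job(): hands the job in; it is judged then, once.
The state is a dict: "time": time; "joint_positions": joint angles; "joint_vel": joint speeds; "joint_torque": joint torques, N m; "ee_pos": TCP position; "eef_rot": TCP orientation; "ft_force": force on the tool from outside, world axes, zero at the start; "torque": the same for the moment, N m; "width": finger opening in m; "grip_force": force on a finger pad.
Only numpy, scipy, OpenCV 4.12 (cv2) and the standard library are available. Lean on these libraries where they do the work, as an engineer would, in place of code of your own. Each camera call takes 0.05 s, during which the arm holds its last target. There are 200 camera calls.

## Task

Two handwheels stand on the joinery bench. Turn the larger one until the pointer on its rim points straight at the tall setting pin on its housing (not at the low pin), then let go of it. Leave the smaller handwheel as it is.

Things in the scene. Friction and masses are not known exactly. Their poses are not given: they have to be found in the camera images.
- large_wheel: Larger handwheel: level aluminium disc, 120 mm across, 16 mm thick, on a fixed grey round housing (204 mm across, top 30 mm above bench). Turns about the vertical, 1.7 rad either way; friction 0.12 N m; stays where left. Origin: on the axis, disc underside, 36 mm above bench; x points to the pointer. Upright grip bar across the centre along x: 66 mm long, 14 thick, 16 to 53 mm above origin.
- large_wheel_pointer (a point): Tip of the larger wheel's pointer, a small dark steel block (8 mm wide, 16 mm high) that sticks out 12 mm from the rim on the side away from the robot. The point is 72 mm from the wheel's axis, in line with the grip bar, 10 mm above the wheel's origin; it goes round with the wheel.
- tall_pin: Tall setting pin: fixed upright brass pin, 14 mm in diameter, 45 mm high, on the large wheel's housing just outside the rim, 84 mm from the axis; its top is 75 mm above the bench. Origin: centre of its foot. A low pin, 14 mm high, as thick, stands at the same radius 1.4 rad round from it; it is for another job. The pointer passes inside both pins without touching.
- small_wheel_pointer (a point): Tip of the pointer of the smaller handwheel (disc 80 mm across on a housing 164 mm across, otherwise the same make, elsewhere on the bench), 52 mm from that wheel's axis. This wheel is to be left alone.
Not all that is in view belongs to the job. What is shaped like the part that bears large_wheel but blue or yellow is not meant.

How it is judged:
At the end, for the whole second after the job is handed in: The larger wheel is at rest with its pointer tip within 18 mm, seen from above, of the tall pin's centre line (12 mm when it points straight at it, so about 10 degrees either way) (horizontal distance between large_wheel_pointer and tall_pin below 0.018 m and angular speed of large_wheel below 0.1 rad/s); the robot touches nothing.
It fails at once if the smaller handwheel is turned (its pointer tip moves more than 10 mm) (distance of small_wheel_pointer from where it was at the start of the episode above 0.01 m).
It also fails if it takes over 32 s, if anything falls off the work surface, if the arm or the gripper's body presses on something with over 40 N, if the wrist force passes 120 N, or if a joint passes its speed limit or range.

## Working session

There is one attempt and no reset: what is moved stays moved. The work goes in short steps, Python scripts to look and compute and a shell command to move; the robot and the scene stay as the last step left them, time stands still between calls to the robot, and variables do not carry over. Pictures are saved under pics/ and viewed, at most 10 in all, crops included, and the job is handed in when it is done.

```bash
mkdir -p pics; ls; python3 - <<'E'
from bench import r
import cv2,json
for n in("scene","top"):
    c=r.camera(n); cv2.imwrite(f"pics/{n}0.png",c["image"][:,:,::-1]); print({k:v for k,v in c.items() if k!="image"})
s=r.read_state(); print(s)
E
```

```text
pics
{'vfov': 45.68447363862915, 'cx': 280.03878013204917, 'cy': 205.8208832132913, 'eye': array([1.14979659, 0.66220533, 0.75384921]), 'attitude': array([ 0.30876956,  0.82795231, -0.44088379, -0.15740971])}
{'vfov': 47.85939576064428, 'cx': 283.4310555787541, 'cy': 216.19236157420514, 'eye': array([ 0.24344811, -0.09524353,  1.28348121]), 'attitude': array([ 0.71204905, -0.69573197,  0.07325241, -0.05981024])}
{'time': 0.1, 'joint_positions': array([-1.21161171,  0.33277994, -0.06471803,  1.46086262,  0.02160529,
        1.34988297, -0.08848317]), 'joint_vel': array([-0.00018146, -0.00306443, -0.00136419, -0.00120816, -0.00169135,
        0.00020916, -0.00011454]), 'joint_torque': array([ 2.10897153e-03, -6.24539065e+01,  2.49568460e-02, -3.90715706e+01,
       -6.14830339e-02,  3.66651267e-02,  5.25892119e-05]), 'ee_pos': array([0.23272747, 0.5796844 , 0.22184896]), 'eef_rot': array([ 1.89708343e-01,  9.81840293e-01, -6.11972503e-04, -9.00602195e-05]), 'ft_force': array([ 0.2191717 , -0.57331156,  0.25226995]), 'torque': array([-0.00545924, -0.00415172,  0.00447108]), 'grip_force': 0.0, 'width': 0.08678531623646912}
```

View pics/scene0.png

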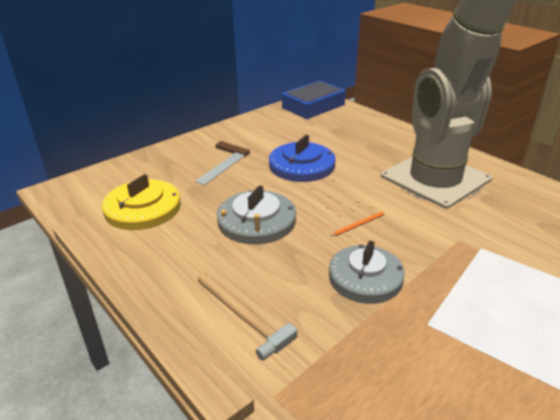

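View pics/top0.png

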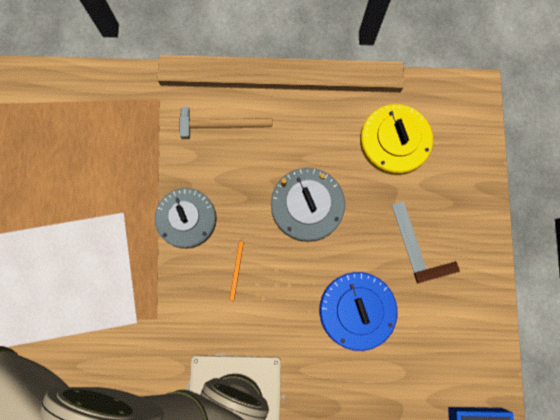

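Candidates in the top view: grey at (308,204), grey at (185,218), yellow at (397,138) and blue at (359,311). The grey one at (308,204) fits: it is the larger grey housing and has two brass pins, at (284,181) and (323,175). I'll confirm that with an enlarged crop and measure it.

```bash
cat > h.py <<'E'
import numpy as np,cv2
from scipy.spatial.transform import Rotation as R
def ray(c,p):
    f=c["image"].shape[0]/2/np.tan(np.radians(c["vfov"]/2))
    d=np.array([(p[0]-c["cx"])/f,(p[1]-c["cy"])/f,1.]);return R.from_quat(c["attitude"]).apply(d)
def onz(c,p,z):
    d=ray(c,p);return c["eye"]+d*(z-c["eye"][2])/d[2]
def proj(c,P):
    f=c["image"].shape[0]/2/np.tan(np.radians(c["vfov"]/2))
    q=R.from_quat(c["attitude"]).inv().apply(np.array(P)-c["eye"]);return q[:2]/q[2]*f+[c["cx"],c["cy"]]
E
python3 - <<'E'
from bench import r
from h import *
t=r.camera("top");s=r.camera("scene")
a=cv2.resize(t["image"][155:255,255:355],None,fx=4,fy=4,interpolation=2)
b=cv2.resize(s["image"][165:255,205:305],None,fx=4,fy=4,interpolation=2)
b=cv2.copyMakeBorder(b,0,40,0,0,0)
cv2.imwrite("pics/crop.png",np.hstack([a,b])[:,:,::-1])
for n,c,roi,z in(("topL",t,(265,160,352,248),.03),("topS",t,(148,180,222,255),.03)):
    x0,y0,x1,y1=roi;hsv=cv2.cvtColor(c["image"],cv2.COLOR_RGB2HSV)[y0:y1,x0:x1]
    m=(hsv[...,1]<70).astype(np.uint8)
    m=cv2.morphologyEx(m,cv2.MORPH_CLOSE,np.ones((9,9)))
    k=max(cv2.findContours(m,0,1)[0],key=cv2.contourArea)[:,0]+[x0,y0]
    P=np.array([onz(c,p,z)[:2] for p in k]).astype(np.float32)
    print(n,cv2.minEnclosingCircle(P),cv2.fitEllipse(P))
    br=((hsv[...,0]<28)&(hsv[...,1]>110)).astype(np.uint8)
print("base",onz(t,(200,357),0),onz(t,(280,357),0))
E
```

```text
topL ((0.5196558237075806, -0.18082940578460693), 0.10170178860425949) ((0.5195480585098267, -0.18123780190944672), (0.19839462637901306, 0.20113372802734375), 71.16748809814453)
topS ((0.47347962856292725, 0.1471192091703415), 0.08251408487558365) ((0.4732544422149658, 0.14771631360054016), (0.15891484916210175, 0.16254031658172607), 137.12091064453125)
base [0.10987457 0.09219825 0.        ] [ 0.11384364 -0.11610749  0.        ]
```

View pics/crop.png

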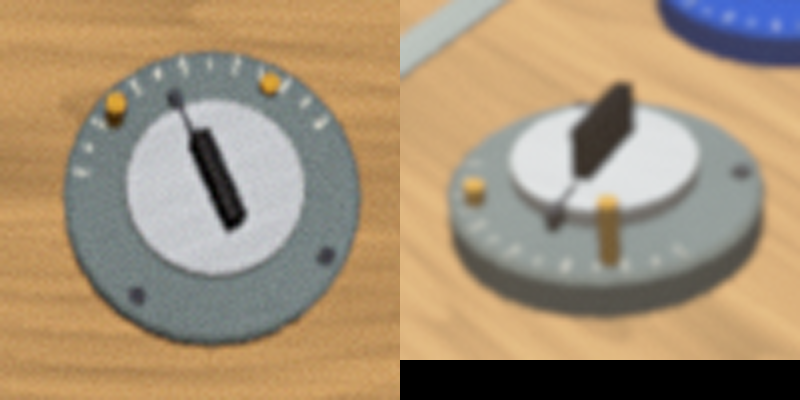

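The crop confirms this is the larger grey wheel. The tall pin is at scene (257,222), which corresponds to top (284,181). The low pin is at top (323,175). Next I'll work out the angles.

```bash
python3 - <<'E'
from bench import r
from h import *
t=r.camera("top");s=r.camera("scene");C=np.array([.5196,-.181])
def blobs(c,roi):
    x0,y0,x1,y1=roi;h=cv2.cvtColor(c["image"],cv2.COLOR_RGB2HSV)[y0:y1,x0:x1]
    m=((h[...,0]<30)&(h[...,1]>130)&(h[...,2]>110)).astype(np.uint8)
    n,l,st,ce=cv2.connectedComponentsWithStats(m);return [(st[i,4],ce[i]+[x0,y0],st[i,:4]+[x0,y0,0,0]) for i in range(1,n)if st[i,4]>4]
pol=lambda P:(np.round(P,4),round(float(np.hypot(*(P[:2]-C))),4),round(float(np.degrees(np.arctan2(*(P[:2]-C)[::-1]))),1))
# refine axis: white disc top (z=.052)
g=t["image"][165:243,270:347].min(2);m=(g>165).astype(np.uint8);m=cv2.morphologyEx(m,cv2.MORPH_CLOSE,np.ones((11,11)));
m=cv2.morphologyEx(m,cv2.MORPH_OPEN,np.ones((9,9)))
k=max(cv2.findContours(m,0,1)[0],key=cv2.contourArea)[:,0]+[270,165]
print("disc",cv2.minEnclosingCircle(np.array([onz(t,p,.052)[:2] for p in k],np.float32)))
for b in blobs(t,(277,172,332,190)):print("top pin",b[1],b[2],"z75",pol(onz(t,b[1],.075)),"z44",pol(onz(t,b[1],.044)))
# bar top and pointer
h=t["image"][165:243,270:347].max(2);m=(h<60).astype(np.uint8);n,l,st,ce=cv2.connectedComponentsWithStats(m)
i=1+np.argmax(st[1:,4]);pts=np.argwhere(l==i)[:,::-1]+[270,165]
P=np.array([onz(t,p,.089)[:2] for p in pts],np.float32);print("bar",cv2.minAreaRect(P),pol(P.mean(0)))
tip=onz(t,(255+176/4,155+97/4),.054);print("pointer",pol(tip))
for z,p in((.075,(257,165+200/4)),(.03,(257,230)),(.044,(223.5,210.5))):print("scene pin",z,pol(onz(s,p,z)))
print("scene pointer",pol(onz(s,(205+155/4,165+215/4),.05)))
st=r.read_state();print(st["time"],R.from_quat(st["eef_rot"]).as_matrix().round(3))
E
```

```text
disc ((0.5355178713798523, -0.18119685351848602), 0.07200285792350769)
top pin [280.03703704 174.40740741] [277 172  10   9] z75 (array([ 0.5864, -0.1045,  0.075 ]), 0.1016, 48.9) z44 (array([ 0.5952, -0.1047,  0.044 ]), 0.1074, 45.2)
top pin [329.83333333 172.33333333] [328 172   4   2] z75 (array([ 0.5957, -0.2364,  0.075 ]), 0.0942, -36.1) z44 (array([ 0.6048, -0.24  ,  0.044 ]), 0.1036, -34.7)
top pin [321.88888889 175.72222222] [320 174   5   5] z75 (array([ 0.5859, -0.2154,  0.075 ]), 0.0746, -27.4) z44 (array([ 0.5946, -0.2185,  0.044 ]), 0.0839, -26.5)
top pin [283.52631579 180.36842105] [282 178   4   6] z75 (array([ 0.5704, -0.1141,  0.075 ]), 0.084, 52.8) z44 (array([ 0.5788, -0.1146,  0.044 ]), 0.089, 48.3)
bar ((0.5179718732833862, -0.17983877658843994), (0.0659991204738617, 0.01478949561715126), 23.42786407470703) (array([ 0.5177, -0.1801], dtype=float32), 0.0021, 155.2)
pointer (array([ 0.5803, -0.1559,  0.054 ]), 0.0657, 22.5)
scene pin 0.075 (array([ 0.5716, -0.1094,  0.075 ]), 0.0885, 54.0)
scene pin 0.03 (array([ 0.5723, -0.1113,  0.03  ]), 0.0874, 52.9)
scene pin 0.044 (array([ 0.596 , -0.2157,  0.044 ]), 0.0839, -24.4)
scene pointer (array([ 0.5842, -0.1468,  0.05  ]), 0.0731, 27.9)
0.3 [[-0.928  0.373 -0.   ]
 [ 0.373  0.928 -0.   ]
 [ 0.    -0.    -1.   ]]
```

Tall pin is at radius 84 mm, angle 53°, and the low pin at −26.5°, so they are 79.5° apart (expected 80.2°). The bar centre is (0.518, −0.180) at 23.4°, with the measured length of 66 mm matching. The wheel needs about +30° counter-clockwise. I'll move above it first.

```bash
python3 -m crank '[[[-318,-259,0,67,1],[-318,-259,0,67,1],[-318,-259,0,67,1],[-318,-259,0,67,1],[-318,-259,0,67,1],[-318,-259,0,67,1],[-318,-259,0,67,1],[-318,-259,0,67,1],[-318,-259,0,67,1],[-548,-599,0,135,1],[-548,-599,0,135,1],[-548,-599,0,135,1],[-548,-599,0,135,1],[-548,-599,0,135,1],[-548,-599,0,135,1],[-548,-599,0,135,1],[-548,-599,0,135,1],[-548,-599,0,135,1],[-548,-599,0,135,1],[-548,-599,0,135,1]]]' 15
cat > st.py <<'E'
from bench import r
from h import *
s=r.read_state();M=R.from_quat(s["eef_rot"]).as_matrix();d=np.array([.518,-.180,.061])-s["ee_pos"]
print(s["time"],s["ee_pos"].round(4),"yang",np.degrees(np.arctan2(M[1,1],M[0,1])).round(1),"to go tool mm",(M.T@d*1000).round(1),s["ft_force"].round(1),s["width"],s["grip_force"],s["joint_positions"].round(2))
E
python3 st.py
```

```text
time: 2.3
ee_pos: [0.5184, -0.1785, 0.2222]
eef_rot: [0.979, 0.202, -0.0, -0.0]
ft_force: [0.2, 0.3, -0.1]
width: 0.0869
grip_force: 0.0
2.3 [ 0.5184 -0.1785  0.2222] yang -66.7 to go tool mm [ -0.9   1.4 161.2] [ 0.2  0.3 -0.1] 0.08692938647474516 0.0 [-0.39  0.18  0.73  1.7  -0.13  1.31 -0.8 ]
```

```bash
python3 -m crank '[[[-1,1,45,0,1],[-1,1,90,0,1],[-1,1,125,0,1],[-1,1,145,0,1],[-1,1,161,0,1],[-1,1,161,0,1],[-1,1,161,0,1],[-1,1,161,0,-1],[-1,1,161,0,-1],[-1,1,161,0,-1],[-1,1,161,0,-1],[-1,1,161,0,-1],[-1,1,161,0,-1],[-1,1,161,0,-1]]]' 20; python3 st.py
```

```text
time: 3.7
ee_pos: [0.5177, -0.1814, 0.0615]
eef_rot: [0.98, 0.2, -0.0, -0.0]
ft_force: [1.3, 0.3, 0.6]
width: 0.0392
grip_force: 0.0
3.7 [ 0.5177 -0.1814  0.0615] yang -66.9 to go tool mm [ 0.9 -1.1  0.5] [1.3 0.3 0.6] 0.03922835546400947 0.0 [-0.32  0.37  0.68  1.87 -0.28  0.99 -0.69]
```

Fingers are still closing, so I'll finish the grip and then turn −30° about tool z (counter-clockwise from above).

```bash
python3 -m crank '[[[0,0,0,0,-1],[0,0,0,0,-1],[0,0,0,0,-1],[0,0,0,0,-1],[0,0,0,0,-1],[0,0,0,0,-1]]]'; python3 -m crank '[[[0,0,0,-5,-1],[0,0,0,-10,-1],[0,0,0,-15,-1],[0,0,0,-20,-1],[0,0,0,-25,-1],[0,0,0,-30,-1],[0,0,0,-30,-1],[0,0,0,-30,-1]]]';python3 st.py; python3 - <<'E'
from bench import r
import cv2,numpy as np
a=cv2.resize(r.camera("top")["image"][155:255,255:355],None,fx=4,fy=4,interpolation=2)
b=cv2.resize(r.camera("scene")["image"][155:255,205:305],None,fx=4,fy=4,interpolation=2)
cv2.imwrite("pics/turn.png",np.hstack([a,b])[:,:,::-1])
E
```

```text
time: 4.3
ee_pos: [0.518, -0.1823, 0.0615]
eef_rot: [0.98, 0.2, 0.0, 0.001]
ft_force: [2.8, -4.5, -4.4]
width: 0.0141
grip_force: 20.0
time: 5.1
ee_pos: [0.5192, -0.184, 0.0616]
eef_rot: [0.895, 0.447, 0.001, 0.003]
ft_force: [11.2, -11.8, -13.3]
width: 0.0138
grip_force: 20.1
5.1 [ 0.5192 -0.184   0.0616] yang -36.9 to go tool mm [ 2.4 -3.4  0.6] [ 11.2 -11.8 -13.3] 0.013847708554514861 20.05803099833429 [-0.23  0.35  0.58  1.87 -0.23  0.98 -0.2 ]
```

View pics/turn.png

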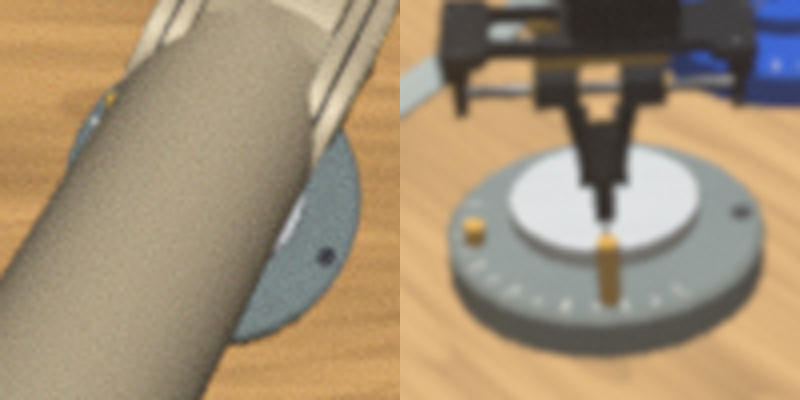

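In the scene view the pointer is now hidden behind the tall pin, at crop (608,265), so it looks aligned. I'll release, go straight up and move away for a clear view.

```bash
python3 -m crank '[[[0,0,0,0,-0.2],[0,0,0,0,0.3],[0,0,0,0,1],[0,0,0,0,1],[0,0,0,0,1],[0,0,0,0,1],[0,0,0,0,1],[0,0,-20,0,1],[0,0,-60,0,1],[0,0,-110,0,1],[0,0,-160,0,1],[0,0,-160,0,1]]]'
python3 - <<'E'
from bench import r
from h import *
s=r.read_state();M=R.from_quat(s["eef_rot"]).as_matrix();print((M.T@np.array([0,.35,0])*1000).round())
E
```

```text
time: 6.4
ee_pos: [0.5205, -0.1826, 0.2283]
eef_rot: [0.895, 0.447, 0.004, 0.003]
ft_force: [0.9, -0.9, -1.3]
width: 0.0866
grip_force: 0.0
[ 280. -210.   -0.]
```

```bash
python3 -m crank '[[[280,-210,0,0,1],[280,-210,0,0,1],[280,-210,0,0,1],[280,-210,0,0,1],[280,-210,0,0,1],[280,-210,0,0,1],[280,-210,0,0,1],[280,-210,0,0,1],[280,-210,0,0,1],[280,-210,0,0,1],[280,-210,0,0,1]]]'
python3 - <<'E'
from bench import r
from h import *
t=r.camera("top");b=r.camera("scene")["image"]
h=t["image"][165:243,270:347].max(2);m=(h<60).astype(np.uint8);n,l,st,ce=cv2.connectedComponentsWithStats(m)
i=1+np.argmax(st[1:,4]);P=np.array([onz(t,p,.089)[:2] for p in np.argwhere(l==i)[:,::-1]+[270,165]],np.float32);print("bar",cv2.minAreaRect(P))
z=lambda i:cv2.resize(i,None,fx=4,fy=4,interpolation=2)
cv2.imwrite("pics/end.png",np.hstack([z(t["image"][155:255,255:355]),z(b[155:255,205:305])])[:,:,::-1])
E
```

```text
time: 7.5
ee_pos: [0.518, 0.167, 0.2216]
eef_rot: [0.895, 0.446, 0.0, 0.0]
ft_force: [-0.4, -0.2, 0.8]
width: 0.0871
grip_force: 0.0
bar ((0.5171444416046143, -0.18051163852214813), (0.061263132840394974, 0.01598352938890457), 52.91191101074219)
```

View pics/end.png

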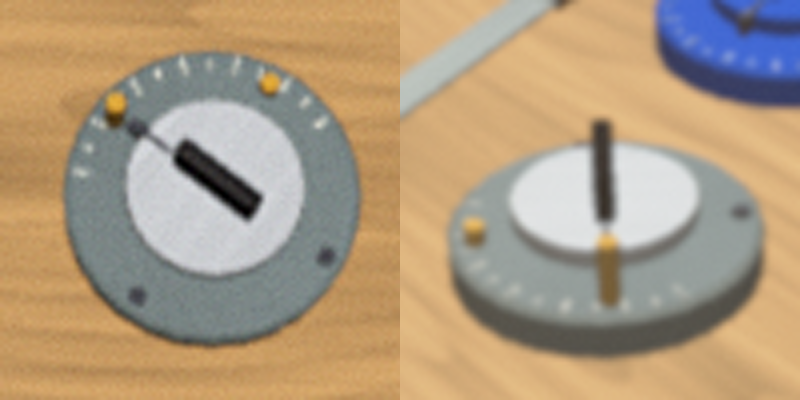

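The bar is now at 52.9° against the tall pin at about 53°. In the top crop the pointer (137,128) ends at the foot of the tall pin (116,110). The gripper is clear at z = 0.22, so I'm handing in.

```bash
python3 -c "
from bench import r
print(r.close_job())"
```

```text
the job is handed in; nothing more can be done
None
```

The larger wheel's pointer is on the tall pin (bar measured at 52.9°, pin at about 53°), the wheel is released, the arm never went down near the smaller wheel, and the job is handed in; no verdict came back.

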